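# Shuttle the blood-tube carriage to the reader and brake it

### The job

Send the heavy, free-running tube carriage along its guide at a brisk 70 to 150 mm/s past the green scan strip, so that the tubes are read in passing, then brake it to rest with its orange pointer inside the reader's yellow band and leave it standing there untouched. Push and brake gently, only with the fingers on the upright faces of its two sprung end buffers. Never run it into an end stop or race it along, and do not disturb the bottle, carton or counter.

Things in the scene. Friction and masses are not known exactly. Their poses are not given: they have to be found in the camera images.
- track: Fixed aluminium guide, 130 wide (x), 600 long (y), 12 thick; origin at the centre of its underside. Its +y is the way of travel, from the black end stop to the red one (stops 30 thick, tops 42 above the bench, faces at y = -260 and +260). The carriage's origin can run from y = -180 (base against the black stop) to +180 (against the red stop), on the centreline.
- carriage: Steel and white carriage on the guide, axes as the track's; origin on the centreline at bench height, at its mid-length. Base 96 wide, 160 long. Nominal moving mass 2.65 kg with all it carries (within 40 %); drag only about 0.3 N per m/s plus 0.008 N, so it runs on for seconds. Starts at rest near the black stop. Keep it under 0.25 m/s and pushes under 10 N. A sprung buffer head at each end.
- rack_top (a point): Grey rack of purple- and red-capped blood tubes fixed on the carriage, 92 x 116, not to be touched; this point is the middle of its top, level with the tube caps, 138 above the bench.
- rear_face (a point): Centre of the upright yellow face of the rear buffer head (towards the black stop), 120.5 behind the carriage's origin when free, 70 above the bench; push here to drive along track +y. The black head is 110 wide, 45 to 95 above the bench; it slides in up to 30 against a 40 N/m spring (no preload, hardly damped: 0.4 N per m/s; head 0.08 kg). Not to be pressed from above or the side.
- front_face (a point): Centre of the upright blue face of the front buffer head (towards the red stop), 120.5 ahead of the carriage's origin when free, 70 above the bench; press here to brake. Same size, 40 N/m spring and 30 stroke as the rear one; the carriage rebounds from a finger held still.
- pointer (a point): Tip of the orange pointer, 6 wide, on the far (+x) side of the carriage, 74 from the centreline, 33 above the bench, at the carriage's mid-length (same y along the track as its origin).
- scan (a point): Middle of the green scan strip, 50 long, on the far side of the track (also on the small grey scan block there, 28 high, reaching 110 from the centreline); 74 to the side of the centreline, 33 above the bench, at track y = -50. The pointer is to be at scan speed (steadily above 50 mm/s for at least 0.3 s) while its tip is within 25 of this point along the track, going towards the red stop.
- mark (a point): Middle of the yellow band (24 wide along the track) on the fixed reader beside the track's far side; axes as the track's; 86 to the side of the centreline, 33 above the bench. The pointer tip is to stop within 12 of it along the track. The step under the band is 28 high; the reader's white housing, 90 high, stands 150 to 205 from the centreline.
- stop_face (a point): Centre of the red end stop's face on the track; the carriage's steel base (not its buffer) strikes it, when the carriage's origin is 80 short of it. Both buffer heads pass above the stops.
- stain: White round bottle, 60 diameter, 130 high, loose; origin at the centre of its underside. Bystander.
- carton: White paper carton 60 x 60 x 100 high, loose; origin at the centre of its underside. Bystander.
- counter: Grey cell counter with blue keys, 70 x 100 x 30 high, loose; origin at the centre of its underside. Bystander.
There are look-alikes about, which are no part of the job. What is meant by the part that bears mark is not brown or purple, and is the larger of those in its own colour.

How it is judged (in metres and radians):
On the way, in this order (a step that is already met when the one before it is completed fails the run):
1. the pointer passes the green scan strip at scan speed (y of pointer in the frame of scan between -0.025 and 0.025 m and linear speed of carriage above 0.05 m/s), for 0.25 s.
2. the carriage stands at rest with its pointer in the yellow band for a second (y of pointer in the frame of mark between -0.012 and 0.012 m and linear speed of carriage below 0.008 m/s), for 1 s.
At the end, for the whole second after the job is handed in: The pointer tip is within 12 mm of the middle of the yellow band along the track and the carriage moves slower than 8 mm/s, released, short of the red stop (all of step 2 and y of carriage in the frame of track below 0.176 m); the robot touches nothing.
It fails at once if the carriage strikes an end stop (base within 2 mm of its face) (y of carriage in the frame of track above 0.178 m or y of carriage in the frame of track below -0.178 m).
It fails at once if the carriage runs faster than 0.25 m/s (linear speed of carriage above 0.25 m/s).
It fails at once if the carriage is pushed with more than 10 N (contact force between any of the arm, the fingers and carriage above 10 N).
It fails at once if the carriage is pressed from above or its tubes are handled ((contact force between the fingers and carriage above 0.3 N and height (world z) of the grasp point above 0.112 m) or (contact force between the fingers and carriage above 0.3 N and y of the grasp point in the frame of carriage between -0.085 and 0.085 m)).
It fails at once if a bystander is moved by more than 20 mm (distance of any of stain, carton, counter from where it was at the start of the episode above 0.02 m).
It also fails if it takes over 40 s, if anything falls off the work surface, if the arm or the gripper's body presses on something with over 40 N, if the wrist force passes 120 N, or if a joint passes its speed limit or range.

### The arm

A 6-joint arm with a two-finger parallel gripper is mounted at the origin on the work surface. World frame = base frame: x ahead of the robot, y to its left, z up, the work surface at z = 0. Lengths are in m, angles in degrees, forces in N, time in s.
With the tool pointing down it reaches from about 0.4 to 0.825 m from the base axis. Payload 7 kg.
Tool frame: the origin (TCP) lies midway between the tips of the shut fingers; the grasp point (between the pads) lies 19 mm behind it; z points along the fingers, y is the line along which they close (so a half turn about z gives the same grasp; the last joint's range is limited). The gripper opens to 88 mm and grips with 3 to 60 N. Pads are 19 mm wide; open, the fingers measure 130 mm over their backs; the gripper's body (78 mm by 193 mm) begins 47 mm behind the grasp point.
Start: joints at [-52.592, 20.546, 0.682, 0, -70.136, -16.507], TCP at [0.241, -0.631, 0.227] pointing down, gripper open.
Joint ranges: [-176.03, 176.03], [-82.01, 121.73], [-58.28, 71.71], [-173.87, 95.51], [-174.79, -0.11], [-173.66, 173.66]. Speed limits (degrees/s): [136.94, 136.94, 172.46, 180, 180, 180].

### API

Orientations are given as [roll, pitch, yaw] about the fixed x, y, z axes, in that order (R = Rz(yaw) Ry(pitch) Rx(roll)).
In Python, from plant import get_state, optics, order gives the robot as it stands. The module is installed in compiled form; this text tells all that it offers.
- The arm moves only by the tool send_rows, never from a script. Its argument "moves" is a list of rows, each an object with "slide": the shift along the tool's x, y, z as a fraction of full scale, a list of three; "turn": the turn about the tool's z as a fraction of full scale; "gripper": the opening, from 0 (shut) to 1 (fully open). A call has exactly 5 rows; each row is the pose to reach, as a shift and turn from the pose commanded when the call began, along the tool's axes at that moment; what a row does not reach only later rows make up. Full scale, the value 1, is 150 mm for a shift and 90 degrees for a turn. A row lasts 1/12 s, in which the tool goes at most 41.7 mm and 7.16 degrees, less where a joint would pass 70% of its speed; a pose out of reach is approached as far as the arm can. A call with a number of a shift or a turn outside -1 to 1 is refused whole. A call with a gripper value outside its range is refused whole. The fingers move at their own pace and stop on an object; "newtons" is the grip in N (left out, the last holds). Time passes only in rows, so rows that repeat a pose let the fingers close, or fill a call up. It gives the time, the measured TCP pose, the force, the opening and the grip force at its end, in the units of the state.
- get_state(): the state, without advancing time (a new reading comes with each control period).
- optics.capture(name): name is "side" or "top" or "wrist"; returns a dict with "img" (420x560x3 uint8, red, green, blue), "intrinsics" (3x3 intrinsics, pixels), "dist" ([k1, k2, p1, p2, k3] as OpenCV has them; the pictures are not rectified), "origin" and "attitude" of the camera in the world. Camera axes: x right, y down, z forward; pixel columns grow to the right and rows downward; lengths in m; the calibration is good to about 2 mm. A picture is of the moment at which its call begins. There is no depth.
- order.close_job(): hands the job in; it is judged then, once.
Trained networks look in the newest picture that a camera, given by its name, has taken for a name from the list of things; names that differ only in an ending like _2 or _b are one class to them, and where a whole thing is asked for, a point or a joint stands for the part that bears it (a point fixed in the world has none). Each returns a list of dicts, best first, with "p" (0 to 1); they miss things now and then, are a little off and sometimes report something else, mostly with a low value. They report only what shows in the picture. A call takes as long as a camera call. They do not tell look-alikes from the thing itself.
- optics.look_for(camera, name): "location" ([x, y, z] in m, in world coordinates, good to about 4 mm: the middle of the surface that is visible of it).
The state is a dict: "time_s": time; "joints": joint angles; "qd": joint speeds; "joint_torque": joint torques, N m; "tcp_pos": TCP position; "eef_rot": TCP orientation; "contact_force": force on the tool from outside, world axes, zero at the start; "moment": the same for the moment, N m; "gripper_width": finger opening in m; "gripper_force": force on a finger pad.
Only numpy, scipy, OpenCV 4.12 (cv2) and the standard library are available. Lean on these libraries where they do the work, as an engineer would, in place of code of your own. Each camera call takes 0.05 s, during which the arm holds its last target. There are 200 camera calls.

## Working session

There is one attempt and no reset: what is moved stays moved. The work goes in short steps, Python scripts to look and compute and a tool call to move; the robot and the scene stay as the last step left them, time stands still between calls to the robot, and variables do not carry over. Pictures are saved under pics/ and viewed, at most 10 in all, crops included, and the job is handed in when it is done.

Besides the shell and the picture viewer there is one more tool, called after "Emit:" by a JSON object that holds its "method" and its "body", one argument or row to a line. send_rows: Moves the arm, as the interface text tells. Shift numbers are shares of 150 mm and turn numbers shares of 90 degrees, none past 1 either way. Its arguments: {"type":"object","properties":{"moves":{"type":"array"},"newtons":{"type":"number"}},"required":["moves"]}

```bash
mkdir -p pics; cat > h.py <<'E'
from plant import get_state, optics, order
import numpy as np, cv2
def cap(n,f=None):
    c=optics.capture(n)
    if f: cv2.imwrite('pics/'+f,c['img'][:,:,::-1])
    return c
E
python3 - <<'E'
from h import *
print(get_state())
for n in ['top','side']:
    c=cap(n,n+'0.png'); print(n,c['origin'],c['attitude'],c['intrinsics'],c['dist'])
    for k in ['track','carriage','rack_top','rear_face','front_face','pointer','scan','mark','stop_face','stain','carton','counter']:
        try: print(k,[(np.round(d['location'],3).tolist(),round(d['p'],2)) for d in optics.look_for(n,k)[:3]])
        except Exception as e: print(k,e)
print(get_state()['time_s'])
E
```

```text
{'time_s': 0.0, 'joints': array([-5.25909226e+01,  2.05942706e+01,  6.36284167e-01, -1.90258537e-02,
       -7.01332670e+01, -1.65074753e+01]), 'qd': array([ 0.07933749, -0.06749152, -0.06715493,  0.03070631, -0.00843498,
        0.00845233]), 'joint_torque': array([-2.02676752e-04, -5.82715738e+01,  2.93034106e+01,  6.99654311e+00,
        6.91700276e-03, -1.61505550e-04]), 'tcp_pos': array([ 0.24064247, -0.63016889,  0.22561316]), 'eef_rot': array([ 1.79907425e+02, -8.78294995e-03, -1.59104871e+02]), 'contact_force': array([-0.58444477,  0.23677119,  0.57188026]), 'moment': array([0.04084486, 0.01837379, 0.05677217]), 'gripper_force': 0.0, 'gripper_width': 0.08776316694042786}
top [ 0.3040962  -0.01640371  0.89815694] [-167.12378346    0.19680401  -95.32482888] [[391.55872039   0.         274.54515769]
 [  0.         391.55872039 206.45519374]
 [  0.           0.           1.        ]] [0.03687102 0.         0.         0.         0.        ]
track [([0.536, -0.05, 0.023], 0.61)]
carriage [([0.526, -0.183, 0.094], 0.64)]
rack_top [([0.528, -0.18, 0.098], 0.93), ([0.31, 0.255, 0.027]
[... 645 characters left out ...]
7 210.67818695]
 [  0.           0.           1.        ]] [-0.13940376  0.          0.          0.          0.        ]
track [([0.552, 0.023, 0.021], 0.76)]
carriage [([0.522, -0.131, 0.096], 0.87)]
rack_top [([0.527, -0.131, 0.096], 0.59)]
rear_face [([0.478, -0.274, 0.094], 0.54)]
front_face [([0.542, -0.07, 0.087], 0.87), ([0.71, -0.229, 0.072], 0.31)]
pointer [([0.526, -0.131, 0.094], 0.73)]
scan [([0.547, 0.024, 0.019], 0.98)]
mark [([0.386, 0.113, 0.02], 0.87), ([0.704, 0.092, 0.027], 0.82), ([0.754, 0.289, 0.021], 0.81)]
stop_face [([0.549, 0.022, 0.021], 0.72), ([0.541, -0.07, 0.085], 0.4)]
stain []
carton [([0.709, -0.228, 0.074], 0.65)]
counter [([0.308, 0.277, 0.026], 0.57)]
1.3
```

View pics/top0.png

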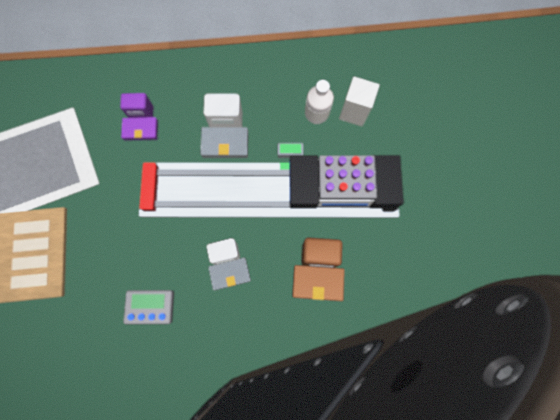

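View pics/side0.png

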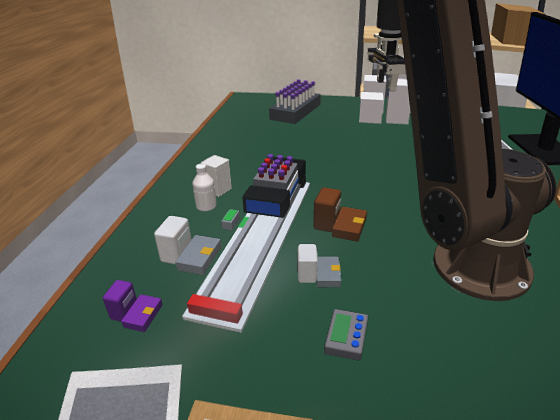

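The top picture shows the track running along world +y (image left), with the red stop at (149,187), the carriage at (347,181) and the scan block at (290,150). The grey reader on the far side is the larger of the grey ones, with its band at (223,149). The other readers are look-alikes.

```bash
cat >> h.py <<'E'
from scipy.spatial.transform import Rotation as R
def unproj(c,px,z):
    p=cv2.undistortPoints(np.float64(px).reshape(-1,1,2),c['intrinsics'],np.float64(c['dist'])).reshape(-1,2)
    d=np.c_[p,np.ones(len(p))]@R.from_euler('xyz',c['attitude'],degrees=True).as_matrix().T
    o=np.array(c['origin']); s=(z-o[2])/d[:,2]
    return o+d*s[:,None]
def blobs(c,lo,hi,amin=12):
    hsv=cv2.cvtColor(c['img'],cv2.COLOR_RGB2HSV); m=cv2.inRange(hsv,np.array(lo),np.array(hi))
    n,l,s,ce=cv2.connectedComponentsWithStats(m)
    return [(ce[i],s[i],np.argwhere(l==i)[:,::-1]) for i in range(1,n) if s[i,4]>=amin]
E
python3 - <<'E'
from h import *
for cam in ['top','side']:
  c=cap(cam); print(cam)
  for nm,lo,hi,z in [('red',(0,180,110),(6,255,255),.042),('yellow',(15,150,100),(32,255,255),.03),('green',(50,150,120),(75,255,255),.03),('purple',(130,120,80),(150,255,255),.138),('blue',(108,120,50),(125,255,255),.07)]:
    for ce,s,pts in blobs(c,lo,hi):
        r=cv2.minAreaRect(pts.astype(np.float32)); b=cv2.boxPoints(r)
        print(nm,np.round(ce,1),s[:5],np.round(unproj(c,[ce],z)[0],4), np.round(unproj(c,b,z)[:,:2],3).tolist() if s[4]>60 else '')
E
```

```text
top
red [354.4 160.2] [353 158   5   6  13] [ 0.5906 -0.2245  0.042 ] 
red [150.7 184.9] [141 164  16  46 189] [0.5754 0.243  0.042 ] [[0.522, 0.266], [0.628, 0.258], [0.624, 0.229], [0.517, 0.238]]
red [144.6 181.4] [142 176   6  11  31] [0.5849 0.2566 0.042 ] 
red [142.5 198.4] [141 193   4  11  17] [0.5456 0.262  0.042 ] 
yellow [137.9 133.4] [136 131   5   6  29] [0.7086 0.2733 0.03  ] 
yellow [223.5 148.9] [220 145   8   9  71] [0.6513 0.0749 0.03  ] [[0.662, 0.082], [0.66, 0.066], [0.64, 0.067], [0.642, 0.084]]
yellow [230.3 280.9] [227 277   8   9  48] [0.3455 0.0794 0.03  ] 
yellow [318.  292.5] [313 287  11  12 126] [ 0.3033 -0.1075  0.03  ] [[0.316, -0.098], [0.314, -0.12], [0.291, -0.117], [0.293, -0.096]]
purple [137.9 116.5] [ 121   93   36   46 1158] [0.6961 0.2366 0.138 ] [[0.752, 0.272], [0.748, 0.199], [0.645, 0.199], [0.649, 0.27]]
purple [328.4 160. ] [326 157   6   8  28] [ 0.564  -0.1485  0.138 ] 
purple [341.6 160.1] [339 157   6   8  26] [ 0.5613 -0.1752  0.138 ] 
purple [367.9 160.1] [365 157   6   7  28] [ 0.5561 -0.2284  0.138 ] 
purple [328.9 172.6] [327 17
[... 2319 characters left out ...]
58   52 1336] [0.6797 0.3753 0.138 ] [[0.733, 0.397], [0.743, 0.304], [0.628, 0.351], [0.627, 0.433]]
blue [523.5  90. ] [519  83  13  14  32] [-0.4327 -1.2293  0.07  ] 
blue [537.8 100.2] [535  98   7   5  12] [-0.4565 -1.0916  0.07  ] 
blue [293.8 186.5] [290 178   9  19  43] [ 0.4835 -0.1806  0.07  ] 
blue [262.6 207. ] [246 199  34  17 420] [ 0.5454 -0.0667  0.07  ] [[0.587, -0.043], [0.598, -0.102], [0.504, -0.092], [0.497, -0.035]]
blue [359.9 317.5] [357 315   7   6  38] [0.2877 0.2724 0.07  ] 
blue [358.1 325.7] [355 323   7   7  39] [0.29   0.2929 0.07  ] 
blue [356.5 334.2] [353 331   8   7  46] [0.2919 0.3131 0.07  ] 
blue [354.8 343.1] [351 340   8   7  44] [0.2937 0.3334 0.07  ]
```

```bash
python3 - <<'E'
from h import *
c=cap('top','top1.png'); g=c['img'].astype(float)
# near track edge (white->green), red channel subpixel; far edge
def edge(cols,r0,r1,ch=0):
    out=[]
    for x in cols:
        v=g[r0:r1,x,ch]; d=np.diff(v); i=np.argmax(abs(d)); w=abs(d[max(0,i-2):i+3]); out.append((x,r0+max(0,i-2)+0.5+np.average(np.arange(len(w)),weights=w)))
    return np.array(out)
for nm,cols,r0,r1 in [('near',range(165,285,6),209,224),('near2',range(300,395,6),209,224),('far',range(162,275,6),156,170)]:
  e=edge(cols,r0,r1); 
  for z in (.012,0):
    p=unproj(c,e,z); k=np.polyfit(p[:,1],p[:,0],1); r=p[:,0]-np.polyval(k,p[:,1])
    print(nm,z,'slope',k[0].round(4),'yaw',-np.degrees(np.arctan(k[0])).round(2),'x@y0',k[1].round(4),'res',r.std().round(4))
# green parts with looser range
for ce,s,pts in blobs(c,(45,120,80),(85,255,255),15):
    print('green',ce.round(1),s,unproj(c,[ce],.03)[0].round(4))
for ce,s,pts in blobs(c,(5,150,120),(14,255,255),4): print('orange',ce.round(1),s)
z=cv2.resize(c['img'][120:225,130:410],None,fx=2.8,fy=2.8,interpolation=cv2.INTER_CUBIC); cv2.imwrite('pics/crop1.png',z[:,:,::-1])
E
```

```text
near 0.012 slope 0.0963 yaw -5.5 x@y0 0.4851 res 0.0001
near 0 slope 0.0963 yaw -5.5 x@y0 0.4875 res 0.0001
near2 0.012 slope 0.0562 yaw -3.22 x@y0 0.4791 res 0.0037
near2 0 slope 0.0562 yaw -3.22 x@y0 0.4815 res 0.0037
far 0.012 slope 0.0951 yaw -5.43 x@y0 0.6176 res 0.0001
far 0 slope 0.0951 yaw -5.43 x@y0 0.6219 res 0.0001
green [290.1 148.1] [281 145  19   8 136] [ 0.6388 -0.0814  0.03  ]
green [285.1 165.1] [281 162   9   7  55] [ 0.5981 -0.0654  0.03  ]
```

View pics/crop1.png

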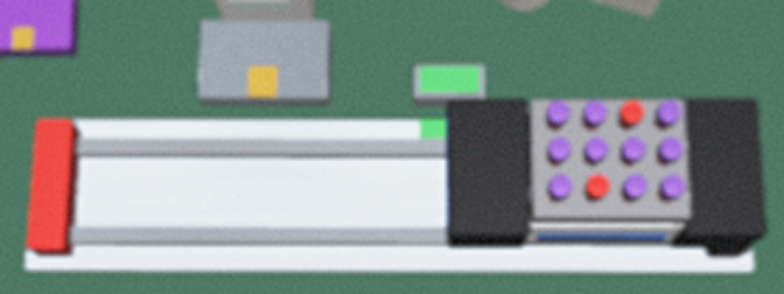

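Emit:
{"method": "send_rows", "body": {
  "moves": [
    {"slide":[0,0,0],"turn":-0.08,"gripper":0},
    {"slide":[0,0,0],"turn":-0.16,"gripper":0},
    {"slide":[0,0,0],"turn":-0.24,"gripper":0},
    {"slide":[0,0,0],"turn":-0.32,"gripper":0},
    {"slide":[0,0,0],"turn":-0.39,"gripper":0}
  ],
  "newtons": 20
}}

```text
time_s: 1.87
tcp_pos: [0.2408, -0.6306, 0.2266]
eef_rot: [-180.0, -0.0, -123.6]
contact_force: [-0.1, -0.3, -0.3]
gripper_width: 0.0596
gripper_force: 0.0
```

Emit:
{"method": "send_rows", "body": {
  "moves": [
    {"slide":[0,0,0],"turn":-0.07,"gripper":0},
    {"slide":[0,0,0],"turn":-0.14,"gripper":0},
    {"slide":[0,0,0],"turn":-0.22,"gripper":0},
    {"slide":[0,0,0],"turn":-0.3,"gripper":0},
    {"slide":[0,0,0],"turn":-0.315,"gripper":0}
  ]
}}

```text
time_s: 2.28
tcp_pos: [0.2408, -0.6305, 0.2266]
eef_rot: [-180.0, -0.0, -95.3]
contact_force: [0.4, -0.1, -0.3]
gripper_width: 0.0265
gripper_force: 0.0
```

The crop shows the yellow band at about (262,82) and the scan block at about (450,80). In full-picture pixels that is (223.6,149) and (290,148). The track yaw is -5.46°, and the carriage has about 271 mm to go.

Emit:
{"method": "send_rows", "body": {
  "moves": [
    {"slide":[-0.15,-0.12,0.06],"turn":0,"gripper":0},
    {"slide":[-0.35,-0.29,0.14],"turn":0,"gripper":0},
    {"slide":[-0.55,-0.45,0.22],"turn":0,"gripper":0},
    {"slide":[-0.75,-0.61,0.31],"turn":0,"gripper":0},
    {"slide":[-0.93,-0.77,0.4],"turn":0,"gripper":0}
  ]
}}

```text
time_s: 2.7
tcp_pos: [0.3704, -0.5016, 0.1664]
eef_rot: [-180.0, -0.0, -95.9]
contact_force: [0.2, 0.3, -0.5]
gripper_width: 0.0005
gripper_force: 0.0
```

Emit:
{"method": "send_rows", "body": {
  "moves": [
    {"slide":[-0.2,-0.16,0.08],"turn":0,"gripper":0},
    {"slide":[-0.4,-0.33,0.16],"turn":0,"gripper":0},
    {"slide":[-0.6,-0.5,0.25],"turn":0,"gripper":0},
    {"slide":[-0.8,-0.65,0.33],"turn":0,"gripper":0},
    {"slide":[-0.93,-0.77,0.4],"turn":0,"gripper":0}
  ]
}}

```text
time_s: 3.12
tcp_pos: [0.4998, -0.3732, 0.106]
eef_rot: [-180.0, 0.0, -95.8]
contact_force: [-0.2, -0.7, -0.2]
gripper_width: 0.0003
gripper_force: 0.0
```

Emit:
{"method": "send_rows", "body": {
  "moves": [
    {"slide":[0,0,0],"turn":0,"gripper":0},
    {"slide":[0,0,0],"turn":0,"gripper":0},
    {"slide":[0,0,0],"turn":0,"gripper":0},
    {"slide":[0,0,0],"turn":0,"gripper":0},
    {"slide":[0,0,0],"turn":0,"gripper":0}
  ]
}}

```text
time_s: 3.53
tcp_pos: [0.4976, -0.3765, 0.1071]
eef_rot: [-180.0, -0.0, -95.8]
contact_force: [0.4, -0.4, 0.3]
gripper_width: 0.0003
gripper_force: 0.0
```

Emit:
{"method": "send_rows", "body": {
  "moves": [
    {"slide":[-0.07,-0.04,0.05],"turn":-0.003,"gripper":0},
    {"slide":[-0.15,-0.08,0.12],"turn":-0.003,"gripper":0},
    {"slide":[-0.21,-0.117,0.2],"turn":-0.003,"gripper":0},
    {"slide":[-0.21,-0.117,0.2],"turn":-0.003,"gripper":0},
    {"slide":[-0.21,-0.117,0.2],"turn":-0.003,"gripper":0}
  ]
}}

```text
time_s: 3.95
tcp_pos: [0.5184, -0.3449, 0.0749]
eef_rot: [179.8, 0.0, -95.3]
contact_force: [-0.6, -0.4, -0.4]
gripper_width: 0.0003
gripper_force: 0.0
```

```bash
cat >> h.py <<'E'
T=np.array([.0952,.9955]); N=np.array([.9955,-.0952])
def cart(c):  # carriage s,l from cap grid (top camera)
    hsv=cv2.cvtColor(c['img'],cv2.COLOR_RGB2HSV)
    m=cv2.inRange(hsv,(125,100,70),(155,255,255))|cv2.inRange(hsv,(0,150,90),(8,255,255))|cv2.inRange(hsv,(172,150,90),(180,255,255))
    n,l,s,ce=cv2.connectedComponentsWithStats(m)
    p=unproj(c,ce,.138)[:,:2]; ok=[i for i in range(1,n) if 10<=s[i,4]<80 and abs(p[i]@N-.548)<.045]
    return (np.c_[p[ok]@T,p[ok]@N]), len(ok)
def sumry(c):
    q,n=cart(c); a,b=q.min(0),q.max(0); return n,((a+b)/2).round(4).tolist(),(b-a).round(3).tolist()
def st():
    s=get_state(); p=s['tcp_pos']; return s['time_s'],(p[:2]@T).round(4),(p[:2]@N).round(4),p[2].round(4),s['contact_force'].round(1)
E
python3 - <<'E'
from h import *
for i in range(2):
    print(sumry(cap('top'))); print(st())
cap('wrist','w0.png')
c=cap('side')
for ce,s,pts in blobs(c,(108,120,50),(125,255,255),100): print('blue',ce,unproj(c,[ce],.07)[0][:2]@T)
E
```

```text
Traceback (most recent call last):
  File "h.py", line 25, in sumry
    q,n=cart(c); a,b=q.min(0),q.max(0); return n,((a+b)/2).round(4).tolist(),(b-a).round(3).tolist()
                     ~~~~~^^^
ValueError: zero-size array to reduction operation minimum which has no identity
```

```bash
cat >> h.py <<'E'
def cap2(c,amin=8):
    hsv=cv2.cvtColor(c['img'],cv2.COLOR_RGB2HSV)
    m=cv2.inRange(hsv,(125,100,60),(155,255,255))|cv2.inRange(hsv,(0,150,80),(8,255,255))|cv2.inRange(hsv,(172,150,80),(180,255,255))
    y,x=np.nonzero(m); p=unproj(c,np.c_[x,y],.138)[:,:2]; s,l=p@T,p@N
    k=(abs(l-.548)<.05); return m,s[k],l[k]
def side_s(c):
    b=[(s[4],unproj(c,[ce],.07)[0][:2]) for ce,s,pts in blobs(c,(106,110,40),(128,255,255),60)]
    b=[(a,(p@T).round(4),(p@N).round(4)) for a,p in b if abs(p@N-.548)<.05]
    m,s,l=cap2(c); h=np.percentile(s,[2,50,98]).round(4) if len(s) else None
    return b,h,len(s)
E
python3 - <<'E'
from h import *
print(st()); cap('wrist','w0.png')
cap('top','t2.png')
for i in range(2): print(side_s(cap('side','s2.png')))
a=np.hstack([cv2.resize(cv2.imread('pics/'+f),(400,300)) for f in ('w0.png','s2.png')]); b=np.hstack([cv2.resize(cv2.imread('pics/t2.png'),(400,300)),np.zeros((300,400,3),np.uint8)])
cv2.imwrite('pics/m1.png',np.vstack([a,b]))
E
```

```text
(4.0, np.float64(-0.2945), np.float64(0.5492), np.float64(0.0757), array([-0.6, -0. ,  0.1]))
([(np.int32(422), np.float64(-0.0142), np.float64(0.5492))], array([-0.1733,  0.3903,  0.4783]), 959)
([(np.int32(428), np.float64(-0.0141), np.float64(0.5492))], array([-0.1733,  0.3905,  0.4783]), 958)
```

View pics/m1.png

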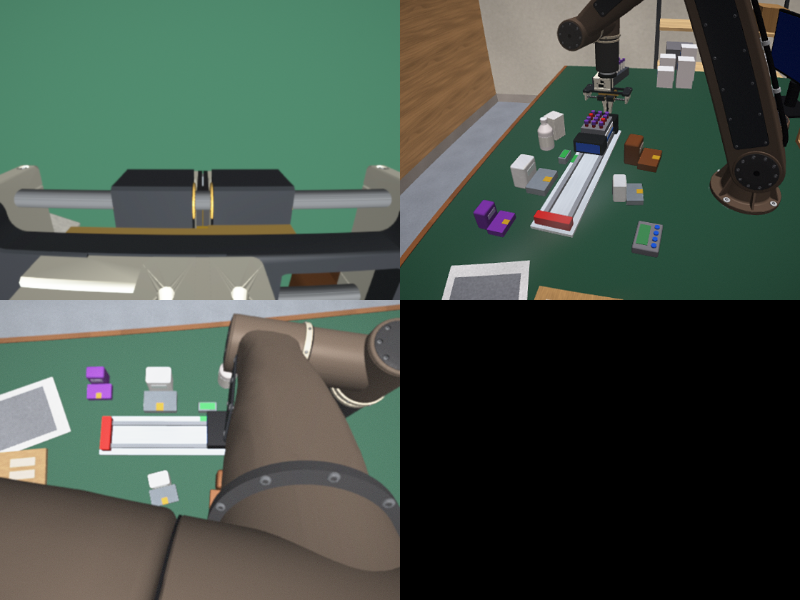

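The wrist picture shows the closed fingers centred behind the rear buffer head. The side camera has a clear view of the blue face, and both cameras agree on the carriage position. I push now at a constant 50 mm/s.

Emit:
{"method": "send_rows", "body": {
  "moves": [
    {"slide":[-0.013,0,0],"turn":0,"gripper":0},
    {"slide":[-0.035,0,0],"turn":0,"gripper":0},
    {"slide":[-0.06,0,0],"turn":0,"gripper":0},
    {"slide":[-0.088,0,0],"turn":0,"gripper":0},
    {"slide":[-0.116,0,0],"turn":0,"gripper":0}
  ]
}}

```text
time_s: 4.62
tcp_pos: [0.5204, -0.3283, 0.0767]
eef_rot: [-180.0, -0.0, -95.4]
contact_force: [0.8, -0.1, -0.3]
gripper_width: 0.0006
gripper_force: 0.0
```

Emit:
{"method": "send_rows", "body": {
  "moves": [
    {"slide":[-0.028,0,0],"turn":0,"gripper":0},
    {"slide":[-0.056,0,0],"turn":0,"gripper":0},
    {"slide":[-0.084,0,0],"turn":0,"gripper":0},
    {"slide":[-0.112,0,0],"turn":0,"gripper":0},
    {"slide":[-0.14,0,0],"turn":0,"gripper":0}
  ]
}}

```text
time_s: 5.03
tcp_pos: [0.5224, -0.3074, 0.0766]
eef_rot: [-180.0, -0.0, -95.4]
contact_force: [-1.3, -0.6, 0.4]
gripper_width: 0.0
gripper_force: 0.2
```

Emit:
{"method": "send_rows", "body": {
  "moves": [
    {"slide":[-0.028,0,0],"turn":0,"gripper":0},
    {"slide":[-0.056,0,0],"turn":0,"gripper":0},
    {"slide":[-0.084,0,0],"turn":0,"gripper":0},
    {"slide":[-0.112,0,0],"turn":0,"gripper":0},
    {"slide":[-0.14,0,0],"turn":0,"gripper":0}
  ]
}}

```text
time_s: 5.45
tcp_pos: [0.5244, -0.2865, 0.0766]
eef_rot: [-180.0, -0.0, -95.4]
contact_force: [-0.1, -0.3, -1.1]
gripper_width: 0.0004
gripper_force: 0.1
```

Emit:
{"method": "send_rows", "body": {
  "moves": [
    {"slide":[-0.028,0,0],"turn":0,"gripper":0},
    {"slide":[-0.056,0,0],"turn":0,"gripper":0},
    {"slide":[-0.084,0,0],"turn":0,"gripper":0},
    {"slide":[-0.112,0,0],"turn":0,"gripper":0},
    {"slide":[-0.14,0,0],"turn":0,"gripper":0}
  ]
}}

```text
time_s: 5.87
tcp_pos: [0.5262, -0.2655, 0.0765]
eef_rot: [180.0, 0.0, -95.4]
contact_force: [-1.6, 0.6, 0.9]
gripper_width: 0.0004
gripper_force: 0.0
```

```bash
python3 - <<'E'
from h import *
for i in range(2): print(st()[:4],side_s(cap('side'))[0])
E
```

```text
(5.8667, np.float64(-0.2143), np.float64(0.5491), np.float64(0.0765)) [(np.int32(451), np.float64(0.0491), np.float64(0.5487))]
(5.9167, np.float64(-0.2137), np.float64(0.5492), np.float64(0.0766)) [(np.int32(452), np.float64(0.0534), np.float64(0.5492))]
```

Emit:
{"method": "send_rows", "body": {
  "moves": [
    {"slide":[-0.107,0,-0.253],"turn":0,"gripper":0},
    {"slide":[-0.267,0,-0.467],"turn":0,"gripper":0},
    {"slide":[-0.507,0,-0.6],"turn":0,"gripper":0},
    {"slide":[-0.773,0,-0.613],"turn":0,"gripper":0},
    {"slide":[-1,0,-0.613],"turn":0,"gripper":0}
  ]
}}

```text
time_s: 6.38
tcp_pos: [0.5413, -0.1151, 0.1708]
eef_rot: [-179.8, 0.0, -95.4]
contact_force: [1.1, -0.1, -0.7]
gripper_width: 0.0004
gripper_force: 0.0
```

```bash
cat >> h.py <<'E'
def bottom(c,z=.046):
    hsv=cv2.cvtColor(c['img'],cv2.COLOR_RGB2HSV); m=cv2.inRange(hsv,(106,110,40),(128,255,255))
    y,x=np.nonzero(m); p=unproj(c,np.c_[x,y],.07)[:,:2]; k=(abs(p@N-.548)<.075)&(p@T>-.06)&(p@T<.32); x,y=x[k],y[k]
    cols=np.unique(x); e=np.array([(q,y[x==q].max()+.5) for q in cols if (x==q).sum()>=2])
    if len(e)<4: return None
    P=unproj(c,e,z)[:,:2]; s,l=P@T,P@N
    return np.percentile(s,[10,25,50,75,90]).round(4),len(s),l.min().round(3),l.max().round(3)
E
python3 - <<'E'
from h import *
c=dict(img=cv2.imread('pics/s2.png')[:,:,::-1].copy(),origin=[0.31352455,0.83221446,0.66340367],attitude=[-123.19930801,1.44716279,-169.40936335],intrinsics=np.array([[432.86605337,0,281.38844407],[0,432.86605337,210.67818695],[0,0,1]]),dist=[-0.13940376,0,0,0,0])
print(bottom(c),side_s(c)[0])
E
```

```text
(array([-0.0223, -0.0215, -0.0205, -0.0195, -0.0189]), 34, np.float64(0.509), np.float64(0.601)) [(np.int32(428), np.float64(-0.0141), np.float64(0.5492))]
```

Emit:
{"method": "send_rows", "body": {
  "moves": [
    {"slide":[-0.27,0,0],"turn":0,"gripper":0},
    {"slide":[-0.54,0,0],"turn":0,"gripper":0},
    {"slide":[-0.75,0,0],"turn":0,"gripper":0},
    {"slide":[-0.9,0,0],"turn":0,"gripper":0},
    {"slide":[-1,0,0],"turn":0,"gripper":0}
  ]
}}

```text
time_s: 6.8
tcp_pos: [0.5545, 0.0351, 0.1687]
eef_rot: [-180.0, 0.0, -95.3]
contact_force: [1.0, 0.1, 0.3]
gripper_width: 0.0006
gripper_force: 0.0
```

Emit:
{"method": "send_rows", "body": {
  "moves": [
    {"slide":[-0.27,0,0],"turn":0,"gripper":0},
    {"slide":[-0.54,0,0],"turn":0,"gripper":0},
    {"slide":[-0.76,0,0.167],"turn":0,"gripper":0},
    {"slide":[-0.933,0,0.387],"turn":0,"gripper":0},
    {"slide":[-1,0,0.613],"turn":0,"gripper":0}
  ]
}}

```text
time_s: 7.22
tcp_pos: [0.5697, 0.1859, 0.0767]
eef_rot: [-179.8, 0.2, -95.2]
contact_force: [0.3, -0.4, -0.6]
gripper_width: 0.0004
gripper_force: 0.0
```

```bash
python3 - <<'E'
from h import *
for i in range(2):
    t=st()[:4]; c=cap('side',f's3{i}.png'); print(t,side_s(c)[0],bottom(c))
E
```

```text
(7.2167, np.float64(0.2393), np.float64(0.5495), np.float64(0.0767)) [(np.int32(61), np.float64(0.0399), np.float64(0.4983))] (array([-0.0042,  0.0348,  0.1519,  0.1533,  0.1539]), 30, np.float64(0.505), np.float64(0.565))
(7.2667, np.float64(0.2371), np.float64(0.5455), np.float64(0.0687)) [] (array([-0.0023,  0.0252,  0.1413,  0.1425,  0.143 ]), 22, np.float64(0.505), np.float64(0.554))
```

```bash
python3 - <<'E'
from h import *
a=[cv2.resize(cv2.imread(f'pics/s3{i}.png')[130:330,160:360],(400,400),interpolation=cv2.INTER_CUBIC) for i in (0,1)]
cv2.imwrite('pics/m2.png',np.hstack(a))
E
```

```text
(no output)
```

View pics/m2.png

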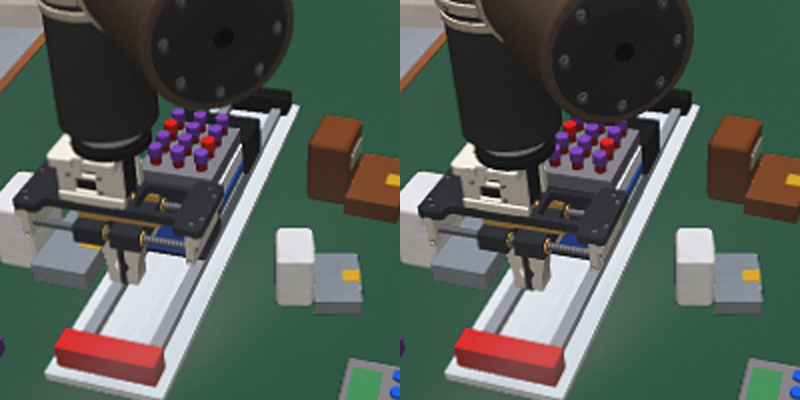

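The picture shows the carriage following, with its front caps visible beside the wrist. The blue face is mostly hidden, so I track the caps instead.

```bash
cat >> h.py <<'E'
CAL=dict(origin=[0.31352455,0.83221446,0.66340367],attitude=[-123.19930801,1.44716279,-169.40936335],intrinsics=np.array([[432.86605337,0,281.38844407],[0,432.86605337,210.67818695],[0,0,1]]),dist=[-0.13940376,0,0,0,0])
CL=.5483
def proj(P):
    Rw=R.from_euler('xyz',CAL['attitude'],degrees=True).as_matrix().T
    return cv2.projectPoints(np.float64(P),cv2.Rodrigues(Rw)[0],-Rw@np.array(CAL['origin']),CAL['intrinsics'],np.float64(CAL['dist']))[0].reshape(-1,2)
OFF=[(a,b) for b in (.0275,0,-.0275) for a in (.040,.0134,-.0134,-.040)]; RED=[2,9]
def capfit(img,lo=-.15,hi=.17):
    hsv=cv2.cvtColor(img,cv2.COLOR_RGB2HSV)
    pu=cv2.inRange(hsv,(125,90,50),(158,255,255))/255.; re=(cv2.inRange(hsv,(0,140,70),(8,255,255))|cv2.inRange(hsv,(172,140,70),(180,255,255)))/255.
    D=[cv2.GaussianBlur((a-b).astype(np.float32),(0,0),1.5) for a,b in ((pu,re),(re,pu))]
    S=np.arange(lo,hi,.0005); sc=[]
    for s in S:
        xy=T*0+np.array([(s+a)*T+(CL+b)*N for a,b in OFF]); q=proj(np.c_[xy,np.full(12,.134)]).astype(np.float32)
        sc.append(sum(float(cv2.remap(D[i in RED],q[i:i+1,0:1].copy(),q[i:i+1,1:2].copy(),cv2.INTER_LINEAR)[0,0]) for i in range(12)))
    sc=np.array(sc); i=sc.argmax(); w=slice(max(0,i-8),i+9); k=np.polyfit(S[w]-S[i],sc[w],2)
    return round(float(S[i]-k[1]/2/k[0]),4),round(float(sc[i]),1)
E
python3 - <<'E'
from h import *
for f in ('side0','s2','s30','s31'): print(f,capfit(cv2.imread(f'pics/{f}.png')[:,:,::-1].copy()))
E
```

```text
side0 (-0.1324, 10.4)
s2 (-0.1323, 10.4)
s30 (0.0416, 11.3)
s31 (0.0466, 9.1)
```

Emit:
{"method": "send_rows", "body": {
  "moves": [
    {"slide":[0,0,0],"turn":0,"gripper":0},
    {"slide":[0,0,0],"turn":0,"gripper":0},
    {"slide":[0,0,0],"turn":0,"gripper":0},
    {"slide":[0,0,0],"turn":0,"gripper":0},
    {"slide":[0,0,0],"turn":0,"gripper":0}
  ]
}}

```text
time_s: 7.73
tcp_pos: [0.5692, 0.1818, 0.0782]
eef_rot: [-179.9, 0.1, -95.4]
contact_force: [0.4, -1.1, -0.0]
gripper_width: 0.0007
gripper_force: 0.0
```

```bash
python3 - <<'E'
from h import *
for i in range(2):
    t=st()[:4]; c=cap('side',f's4{i}.png'); print(t,side_s(c)[0],bottom(c),capfit(c['img'].copy()))
E
```

```text
(7.7333, np.float64(0.2351), np.float64(0.5493), np.float64(0.0782)) [(np.int32(240), np.float64(0.1957), np.float64(0.5258))] (array([0.0291, 0.0625, 0.189 , 0.1901, 0.1908]), 27, np.float64(0.505), np.float64(0.551)) (0.0768, 11.0)
(7.7833, np.float64(0.2351), np.float64(0.5491), np.float64(0.0779)) [(np.int32(236), np.float64(0.199), np.float64(0.5252))] (array([0.037 , 0.0979, 0.1925, 0.1936, 0.1943]), 26, np.float64(0.505), np.float64(0.6)) (0.0805, 10.8)
```

Emit:
{"method": "send_rows", "body": {
  "moves": [
    {"slide":[-0.008,0,0],"turn":0,"gripper":0},
    {"slide":[-0.0215,0,0],"turn":0,"gripper":0},
    {"slide":[-0.035,0,0],"turn":0,"gripper":0},
    {"slide":[-0.049,0,0],"turn":0,"gripper":0},
    {"slide":[-0.0625,0,0],"turn":0,"gripper":0}
  ]
}}

```text
time_s: 8.25
tcp_pos: [0.5693, 0.1917, 0.0765]
eef_rot: [180.0, -0.0, -95.4]
contact_force: [-0.3, 0.5, -0.6]
gripper_width: 0.0002
gripper_force: 0.0
```

Emit:
{"method": "send_rows", "body": {
  "moves": [
    {"slide":[-0.0136,0,0],"turn":0,"gripper":0},
    {"slide":[-0.0272,0,0],"turn":0,"gripper":0},
    {"slide":[-0.0408,0,0],"turn":0,"gripper":0},
    {"slide":[-0.0544,0,0],"turn":0,"gripper":0},
    {"slide":[-0.068,0,0],"turn":0,"gripper":0}
  ]
}}

```text
time_s: 8.67
tcp_pos: [0.5703, 0.2018, 0.0765]
eef_rot: [180.0, 0.0, -95.4]
contact_force: [0.3, 0.5, -0.3]
gripper_width: 0.0006
gripper_force: 0.1
```

Emit:
{"method": "send_rows", "body": {
  "moves": [
    {"slide":[-0.0136,0,0],"turn":0,"gripper":0},
    {"slide":[-0.0272,0,0],"turn":0,"gripper":0},
    {"slide":[-0.0408,0,0],"turn":0,"gripper":0},
    {"slide":[-0.0544,0,0],"turn":0,"gripper":0},
    {"slide":[-0.068,0,0],"turn":0,"gripper":0}
  ]
}}

```text
time_s: 9.08
tcp_pos: [0.5712, 0.2118, 0.0766]
eef_rot: [180.0, -0.0, -95.4]
contact_force: [-0.5, -0.1, 0.4]
gripper_width: 0.0006
gripper_force: 0.1
```

```bash
python3 - <<'E'
from h import *
t=st()[:4]; c=cap('side',f's50.png'); print(t,side_s(c)[0],bottom(c),capfit(c['img'].copy()))
E
```

```text
(9.0833, np.float64(0.2653), np.float64(0.5485), np.float64(0.0766)) [(np.int32(331), np.float64(0.2585), np.float64(0.5444))] (array([0.2461, 0.2505, 0.2512, 0.252 , 0.2527]), 45, np.float64(0.504), np.float64(0.612)) (0.1384, 8.9)
```

Emit:
{"method": "send_rows", "body": {
  "moves": [
    {"slide":[-0.015,0,0],"turn":0,"gripper":0},
    {"slide":[-0.032,0,0],"turn":0,"gripper":0},
    {"slide":[-0.06,0,0],"turn":0,"gripper":0},
    {"slide":[-0.11,0,0],"turn":0,"gripper":0},
    {"slide":[-0.16,0,0],"turn":0,"gripper":0}
  ]
}}

```text
time_s: 9.55
tcp_pos: [0.5736, 0.2362, 0.0767]
eef_rot: [-180.0, 0.0, -95.4]
contact_force: [0.1, 0.9, 0.2]
gripper_width: 0.0002
gripper_force: 0.0
```

```bash
python3 - <<'E'
from h import *
for i in range(3):
    t=st()[:4]; c=cap('side',f's6{i}.png'); print(t,side_s(c)[0],bottom(c),capfit(c['img'].copy()))
E
```

```text
(9.55, np.float64(0.2897), np.float64(0.5485), np.float64(0.0767)) [(np.int32(235), np.float64(0.2565), np.float64(0.5249))] (array([0.0959, 0.1261, 0.2505, 0.2514, 0.2519]), 27, np.float64(0.505), np.float64(0.549)) (0.138, 11.1)
(9.6, np.float64(0.2911), np.float64(0.5488), np.float64(0.0767)) [(np.int32(243), np.float64(0.2562), np.float64(0.5253))] (array([0.0967, 0.128 , 0.25  , 0.2511, 0.2516]), 28, np.float64(0.504), np.float64(0.559)) (0.1378, 11.3)
(9.65, np.float64(0.2905), np.float64(0.5486), np.float64(0.0766)) [(np.int32(240), np.float64(0.2558), np.float64(0.525))] (array([0.0959, 0.1261, 0.2498, 0.2508, 0.2514]), 27, np.float64(0.504), np.float64(0.552)) (0.1374, 11.2)
```

Emit:
{"method": "send_rows", "body": {
  "moves": [
    {"slide":[-0.05,0,-0.15],"turn":0,"gripper":0},
    {"slide":[-0.15,0,-0.35],"turn":0,"gripper":0},
    {"slide":[-0.25,0,-0.55],"turn":0,"gripper":0},
    {"slide":[-0.3,0,-0.75],"turn":0,"gripper":0},
    {"slide":[-0.3,0,-0.95],"turn":0,"gripper":0}
  ]
}}

```text
time_s: 10.12
tcp_pos: [0.5775, 0.2815, 0.2203]
eef_rot: [180.0, -0.0, -95.3]
contact_force: [-0.2, -0.4, -0.7]
gripper_width: 0.0007
gripper_force: 0.0
```

Emit:
{"method": "send_rows", "body": {
  "moves": [
    {"slide":[0,0.25,-0.1],"turn":0,"gripper":0},
    {"slide":[0,0.45,-0.2],"turn":0,"gripper":0},
    {"slide":[0,0.65,-0.3],"turn":0,"gripper":0},
    {"slide":[0,0.85,-0.4],"turn":0,"gripper":0},
    {"slide":[0,1,-0.5],"turn":0,"gripper":0}
  ]
}}

```text
time_s: 10.53
tcp_pos: [0.4263, 0.294, 0.2948]
eef_rot: [180.0, 0.0, -95.4]
contact_force: [0.0, 0.5, -0.6]
gripper_width: 0.0004
gripper_force: 0.0
```

```bash
python3 - <<'E'
from h import *
for i in range(3):
    t=st()[:4]; c=cap('side','s7.png'); print(t,side_s(c)[0],bottom(c),capfit(c['img'].copy()))
im=c['img'][150:300,130:330]; cv2.imwrite('pics/m3.png',cv2.resize(im,None,fx=4,fy=4,interpolation=cv2.INTER_CUBIC)[:,:,::-1])
for ce,s,pts in blobs(c,(5,120,90),(32,255,255),5): print(ce,s)
E
```

```text
(10.5333, np.float64(0.3332), np.float64(0.3964), np.float64(0.2948)) [(np.int32(86), np.float64(0.1351), np.float64(0.4983)), (np.int32(539), np.float64(0.2519), np.float64(0.5502))] (array([0.1086, 0.1945, 0.2465, 0.2476, 0.2483]), 55, np.float64(0.504), np.float64(0.611)) (0.1347, 11.6)
(10.5833, np.float64(0.3338), np.float64(0.3951), np.float64(0.2986)) [(np.int32(88), np.float64(0.1355), np.float64(0.4982)), (np.int32(543), np.float64(0.2517), np.float64(0.5502))] (array([0.1108, 0.2102, 0.2464, 0.2474, 0.2481]), 56, np.float64(0.504), np.float64(0.611)) (0.1345, 11.6)
(10.6333, np.float64(0.3344), np.float64(0.3967), np.float64(0.2976)) [(np.int32(87), np.float64(0.1354), np.float64(0.4982)), (np.int32(543), np.float64(0.2516), np.float64(0.5501))] (array([0.109 , 0.2102, 0.2463, 0.2474, 0.2481]), 56, np.float64(0.504), np.float64(0.611)) (0.1344, 11.6)
[ 54.72107586 101.53578483] [    0     0   134   252 23795]
[516.93312102  23.80679406] [498   4  47  42 942]
[459.56820623  25.14822771] [440   9  38  33 931]
[457.52631579  45.89473684] [450  45  17   2  19]
[479.78571429  46.80952381] [468  45  28   4  42]
[502.54545455  48.54545455] [499  47   9   3  11]
[518.34782609  49.60869565] [513  48  12   4  23]
[ 96.66703479 248.32523468] [   0   92  234  281 1811]
[300.22641509 155.60377358] [295 153  12   7  53]
[276.99541284 167.12385321] [249 163  61   9 218]
[268.45454545 176.09090909] [268 172   3  10  11]
[295.8 179.8] [295 175   3  11  20]
[326.20164609 196.87654321] [315 188  26  17 243]
[349.75811688 219.59577922] [333 207  33  26 616]
[203.25       249.89285714] [200 247   8   7  28]
[335.23529412 267.41176471] [331 265   9   6  51]
[147.9122807  310.10526316] [143 307  11   7  57]
[232.13188648 413.06093489] [ 188  401  124   19 1198]
```

View pics/m3.png

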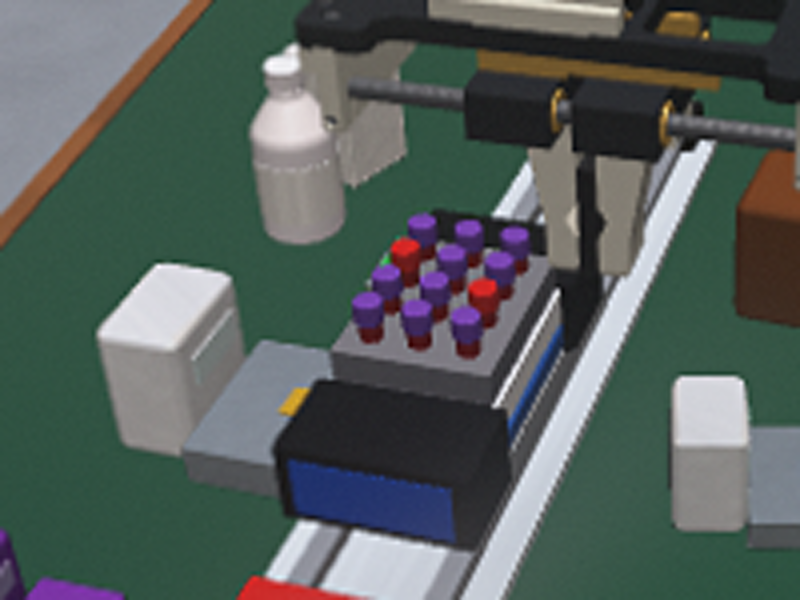

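The picture shows the carriage beside the reader, with the yellow band at (293,400) in the crop, partly hidden by the head. I clear the arm further and check from the top.

Emit:
{"method": "send_rows", "body": {
  "moves": [
    {"slide":[-0.2,0,0],"turn":0,"gripper":0},
    {"slide":[-0.4,0,0],"turn":0,"gripper":0},
    {"slide":[-0.6,0,0],"turn":0,"gripper":0},
    {"slide":[-0.8,0,0],"turn":0,"gripper":0},
    {"slide":[-1,0,0],"turn":0,"gripper":0}
  ]
}}

```text
time_s: 11.1
tcp_pos: [0.443, 0.4447, 0.2927]
eef_rot: [180.0, -0.1, -95.4]
contact_force: [0.4, 0.0, 0.2]
gripper_width: 0.0009
gripper_force: 0.0
```

Emit:
{"method": "send_rows", "body": {
  "moves": [
    {"slide":[-0.2,0,0],"turn":0,"gripper":0},
    {"slide":[-0.4,0,0],"turn":0,"gripper":0},
    {"slide":[-0.6,0,0],"turn":0,"gripper":0},
    {"slide":[-0.7,0,0],"turn":0,"gripper":0},
    {"slide":[-0.7,0,0],"turn":0,"gripper":0}
  ]
}}

```text
time_s: 11.52
tcp_pos: [0.4526, 0.5506, 0.2902]
eef_rot: [179.9, -0.2, -95.3]
contact_force: [-1.2, -0.7, -1.6]
gripper_width: 0.0006
gripper_force: 0.0
```

```bash
python3 - <<'E'
from h import *
for i in range(2):
    t=st()[:4]; c=cap('side','s8.png'); print(t,side_s(c)[0],capfit(c['img'].copy()))
c=cap('top','t8.png'); 
try: print(sumry(c))
except Exception as e: print(e)
for ce,s,pts in blobs(c,(15,150,100),(32,255,255)): print('y',ce,s,[(unproj(c,[ce],z)[0][:2]@T).round(4) for z in (.028,.033)])
for ce,s,pts in blobs(c,(4,150,120),(14,255,255),3): print('o',ce,s)
w=[cv2.resize(cv2.imread(f)[a:a+150,b:b+200],(400,300),interpolation=cv2.INTER_CUBIC) for f,a,b in (('pics/s8.png',170,150),('pics/t8.png',90,140))]
cv2.imwrite('pics/m4.png',np.hstack(w))
E
```

```text
(11.5167, np.float64(0.5913), np.float64(0.3982), np.float64(0.2902)) [(np.int32(87), np.float64(0.135), np.float64(0.4982))] (0.1328, 9.6)
(11.5667, np.float64(0.5898), np.float64(0.3983), np.float64(0.2908)) [(np.int32(87), np.float64(0.1351), np.float64(0.4982))] (0.1323, 9.5)
(12, [0.128, 0.5473], [0.08, 0.056])
y [138.  133.5] [136 131   5   6  28] [np.float64(0.3401), np.float64(0.3383)]
y [223.45070423 148.94366197] [220 145   8   9  71] [np.float64(0.1368), np.float64(0.1361)]
y [230.29166667 280.79166667] [227 277   7   9  48] [np.float64(0.1122), np.float64(0.1117)]
y [318.04761905 292.58730159] [313 287  11  12 126] [np.float64(-0.0786), np.float64(-0.078)]
```

View pics/m4.png

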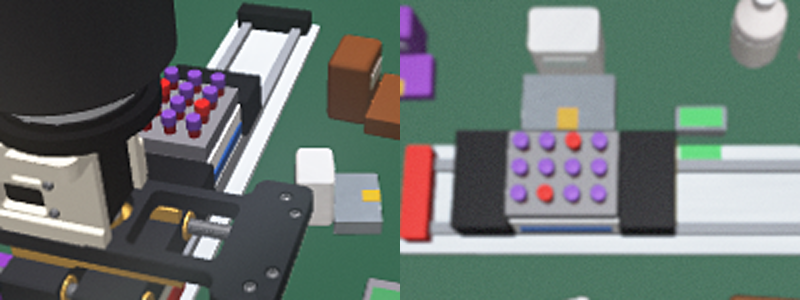

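The carriage is nearly stopped about 8 mm short of the band centre, so it is inside the band, but I want a direct look at the pointer. The wrist camera can give one from the far side.

```bash
python3 - <<'E'
from h import *
p=get_state()['tcp_pos']; c=cap('wrist'); print(p,c['origin'],c['attitude'])
M=R.from_euler('xyz',c['attitude'],degrees=True).as_matrix(); print('fwd',M[:,2].round(3),'right',M[:,0].round(3), 'f',c['intrinsics'][0,0]); d=np.array(c['origin'])-p; print('offs s,l,z',(d[:2]@T).round(4),(d[:2]@N).round(4),d[2])
E
```

```text
[0.45264505 0.54771034 0.29248186] [0.44597572 0.47576477 0.4503671 ] [ 1.64481723e+02 -2.08180912e-02  1.74641797e+02]
fwd [ 0.025  0.266 -0.964] right [-0.996  0.093  0.   ] f 290.0217278934209
offs s,l,z -0.0723 0.0002 0.15788524107988178
```

Emit:
{"method": "send_rows", "body": {
  "moves": [
    {"slide":[0.16,-0.09,0],"turn":0,"gripper":0},
    {"slide":[0.33,-0.18,0],"turn":0,"gripper":0},
    {"slide":[0.5,-0.27,0],"turn":0,"gripper":0},
    {"slide":[0.66,-0.36,0],"turn":0,"gripper":0},
    {"slide":[0.83,-0.45,0],"turn":0,"gripper":0}
  ]
}}

```text
time_s: 12.13
tcp_pos: [0.5082, 0.4158, 0.2947]
eef_rot: [-180.0, 0.0, -95.4]
contact_force: [-0.0, -0.2, 0.1]
gripper_width: 0.0003
gripper_force: 0.0
```

Emit:
{"method": "send_rows", "body": {
  "moves": [
    {"slide":[0.16,-0.09,0],"turn":0,"gripper":0},
    {"slide":[0.33,-0.18,0],"turn":0,"gripper":0},
    {"slide":[0.5,-0.27,0],"turn":0,"gripper":0},
    {"slide":[0.66,-0.36,0],"turn":0,"gripper":0},
    {"slide":[0.83,-0.45,0],"turn":0,"gripper":0}
  ]
}}

```text
time_s: 12.55
tcp_pos: [0.5635, 0.2854, 0.2948]
eef_rot: [-180.0, 0.1, -95.4]
contact_force: [-0.2, -0.1, 0.1]
gripper_width: 0.0004
gripper_force: 0.0
```

Emit:
{"method": "send_rows", "body": {
  "moves": [
    {"slide":[0.16,-0.09,0],"turn":0,"gripper":0},
    {"slide":[0.33,-0.18,0],"turn":0,"gripper":0},
    {"slide":[0.5,-0.27,0],"turn":0,"gripper":0},
    {"slide":[0.66,-0.36,0],"turn":0,"gripper":0},
    {"slide":[0.83,-0.45,0],"turn":0,"gripper":0}
  ]
}}

```text
time_s: 12.97
tcp_pos: [0.6188, 0.1552, 0.2948]
eef_rot: [-179.9, 0.0, -95.4]
contact_force: [-0.1, -0.2, -0.1]
gripper_width: 0.0009
gripper_force: 0.0
```

Emit:
{"method": "send_rows", "body": {
  "moves": [
    {"slide":[0.16,-0.09,0.04],"turn":0,"gripper":0},
    {"slide":[0.33,-0.18,0.08],"turn":0,"gripper":0},
    {"slide":[0.5,-0.27,0.12],"turn":0,"gripper":0},
    {"slide":[0.66,-0.36,0.2],"turn":0,"gripper":0},
    {"slide":[0.83,-0.45,0.25],"turn":0,"gripper":0}
  ]
}}

```text
time_s: 13.38
tcp_pos: [0.674, 0.025, 0.2565]
eef_rot: [-180.0, 0.0, -95.4]
contact_force: [0.9, 0.4, 0.1]
gripper_width: 0.0006
gripper_force: 0.0
```

Emit:
{"method": "send_rows", "body": {
  "moves": [
    {"slide":[0,0,0],"turn":0,"gripper":0},
    {"slide":[0,0,0],"turn":0,"gripper":0},
    {"slide":[0,0,0],"turn":0,"gripper":0},
    {"slide":[0,0,0],"turn":0,"gripper":0},
    {"slide":[0,0,0],"turn":0,"gripper":0}
  ]
}}

```text
time_s: 13.8
tcp_pos: [0.6742, 0.0279, 0.2574]
eef_rot: [-179.9, 0.0, -95.3]
contact_force: [0.8, 0.7, -0.7]
gripper_width: 0.0005
gripper_force: 0.0
```

```bash
python3 - <<'E'
from h import *
print(st())
for i in range(2):
  c=cap('wrist','w9.png')
  for nm,lo,hi in (('y',(17,120,90),(34,255,255)),('o',(4,140,100),(15,255,255))):
    for ce,s,pts in blobs(c,lo,hi,15):
        P=unproj(c,np.r_[[ce],pts],.033)[:,:2]
        if abs(P[0]@N-.63)<.06 and s[4]<3000: print(nm,ce.round(1),s[:5],'s',(P[0]@T).round(4),'l',(P[0]@N).round(4),'range',np.percentile(P[1:]@T,[3,97]).round(4),np.percentile(P[1:]@N,[3,97]).round(4))
  cs=cap('side'); print(capfit(cs['img'].copy()))
E
```

```text
(13.8, np.float64(0.092), np.float64(0.6685), np.float64(0.2574), array([ 0.8,  0.7, -0.7]))
y [302.7 213.4] [294 206  19  16 295] s 0.1352 l 0.6423 range [0.1246 0.1462] [0.6306 0.6543]
y [326.3 209. ] [318 208  18   3  51] s 0.1288 l 0.61 range [0.1273 0.1302] [0.5994 0.6208]
y [270.8 270.1] [269 256   5  30 107] s 0.2219 l 0.6869 range [0.2026 0.2432] [0.6837 0.6898]
y [296.2 281.9] [294 257   5  50 195] s 0.2413 l 0.6497 range [0.204  0.2791] [0.6465 0.6527]
y [270.9 296.5] [269 288   5  19  76] s 0.2663 l 0.6873 range [0.2521 0.2811] [0.6841 0.6902]
(0.1333, 11.6)
y [302.7 213.4] [294 206  19  16 294] s 0.1352 l 0.6423 range [0.1246 0.1462] [0.6306 0.6542]
y [326.3 209. ] [318 208  18   3  51] s 0.1288 l 0.61 range [0.1273 0.1302] [0.5994 0.6207]
y [270.8 270.1] [269 256   5  30 107] s 0.2219 l 0.6869 range [0.2025 0.2431] [0.6837 0.6897]
y [296.2 282. ] [294 257   5  50 195] s 0.2413 l 0.6496 range [0.204 0.279] [0.6464 0.6531]
y [270.9 296.7] [269 288   5  19  78] s 0.2664 l 0.6872 range [0.2521 0.281 ] [0.684  0.6901]
(0.1333, 11.6)
```

View pics/w9.png

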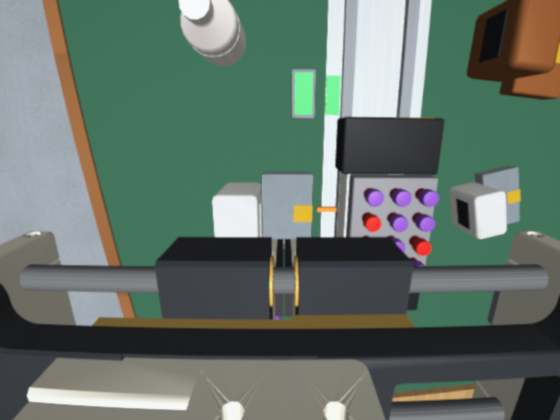

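The pointer at (326,209) lies 6 to 8 mm short of the band's middle at (303,213). That is inside the yellow band, the two frames are identical so it is at rest, and the arm is clear. I hand the job in.

```bash
python3 -c "
from plant import order; print(order.close_job())"
```

```text
the job is handed in; nothing more can be done
None
```

The carriage ran past the scan strip at an estimated 80–90 mm/s and was braked to rest with its pointer 6–8 mm short of the middle of the yellow band, inside the 12 mm limit; the arm is clear of everything and the job is handed in, but the hand-in returned no verdict.

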